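# Unlatch the tool chest and hold its lid at the balance point

### The arm

A 6-joint arm with a two-finger parallel gripper is mounted at the origin on the work surface. World frame = base frame: x ahead of the robot, y to its left, z up, the work surface at z = 0. Lengths are in mm, angles in rad, forces in N, time in s.
With the tool pointing down it reaches from about 275 to 1000 mm from the base axis. Payload 8.4 kg.
Tool frame: the origin (TCP) lies midway between the tips of the shut fingers; the grasp point (between the pads) lies 19 mm behind it; z points along the fingers, y is the direction in which the jaws open and shut (so a half turn about z gives the same grasp; the last joint's range is limited). The gripper opens to 85 mm and grips with 20 to 120 N. Pads are 22 mm wide; open, the fingers measure 114 mm over their backs; the gripper's body (76 mm by 85 mm) begins 54 mm behind the grasp point. The pads swing forward as they close: fully open they stand 13 mm farther back than shut.
Start: joints at [1.231, 0.353, 1.633, -0, 1.155, -0.002], TCP at [207.131, 589.682, 206.081] pointing down, gripper open.
Joint ranges: [-2.63, 2.63], [-0.92, 2.1], [0.06, 2.66], [-1.3, 4.44], [0, 2.69], [-3.02, 3.02]. Speed limits (rad/s): [2.22, 2.22, 2.79, 3.14, 3.14, 3.14].

### API

Orientations are given as [roll, pitch, yaw] about the fixed x, y, z axes, in that order (R = Rz(yaw) Ry(pitch) Rx(roll)).
In Python, from rig import r gives the robot as it stands.
- The arm moves only by the tool play_rows, never from a script. Its argument "moves" is a list of rows, each a list of 3 entries, a list of its own where there are three numbers: the turn, a rotation vector about the tool's x, y, z in degrees, then the shift along the tool's x, y, z in mm, then the opening, from 0 (shut) to 1 (fully open). A call has 1 to 20 rows; each row is the pose to reach, as a shift and turn from the pose measured when the call began, along the tool's axes at that moment; what a row does not reach only later rows make up. A row lasts 1/10 s, in which the tool goes at most 50 mm and 8.59 degrees, less where a joint would pass 70% of its speed; a pose out of reach is approached as far as the arm can. A call with a gripper value outside its range is refused whole. The fingers move at their own pace and stop on an object; "newtons" is the grip in N (left out, the last holds). Time passes only in rows, so rows that repeat a pose let the fingers close. It gives the time, the measured TCP pose, the force and the opening at its end, in the units of the state.
- r.sense(): the state, without advancing time (a new reading comes with each control period).
- r.grab_frame(name): name is "side" or "top"; returns a dict with "color" (384x512x3 uint8, red, green, blue), "K" (3x3 intrinsics, pixels), "rvec" (rotation vector, rad) and "tvec" (3), from world to camera coordinates, as OpenCV has them. Camera axes: x right, y down, z forward; pixel columns grow to the right and rows downward; lengths in mm; the calibration is good to about 2 mm. A picture is of the moment at which its call begins. There is no depth.
- r.sign_off(): hands the job in, once; it reports no verdict.
Trained networks look in a picture, given as the dict that the camera call returned (one of the last four; its "shot" number tells which), for a name from the list of things; names that differ only in an ending like _2 or _b are one class to them, and where a whole thing is asked for, a point or a joint stands for the part that bears it (a point fixed in the world has none). Each returns a list of dicts, best first, with "conf" (0 to 1); they miss things now and then, are a little off and sometimes report something else, mostly with a low value. They report only what shows in the picture. A call takes as long as a camera call.
- r.silhouettes(picture, name): "mask" (384x512 bool, what is visible of it) and "location" ([column, row] in pixels, amid what is visible of it).
The state is a dict: "clock": time; "qpos": joint angles; "qvel": joint speeds; "joint_efforts": joint torques, N m; "eef_pos": TCP position; "tcp_rot": TCP orientation; "contact_force": force on the tool from outside, world axes, zero at the start; "wrist_torque": the same for the moment, N m; "opening": opening from 0.0 (shut) to 1.0 (fully open).
Only numpy, scipy, OpenCV 4.12 (cv2) and the standard library are available. Lean on these libraries where they do the work, as an engineer would, in place of code of your own. Each camera call takes 0.05 s, during which the arm holds its last target.

### The job

A lid stay is about to be fitted to the wooden tool chest: unlatch the lid by pressing the black knob beside it down and turning it clockwise as far as it goes, then leave the knob up in its free position. Take the lid by its steel bar, swing it up to its balance point, where it would fall neither shut nor over backwards, and finish holding it there, still, in the gripper. Do not let the lid fall over backwards, and leave the other things on the bench where they are.

Things in the scene. Friction and masses are not known exactly. Their poses are not given: they have to be found in the camera images.
- chest: Wooden tool chest fixed to the bench, its box 155 mm (x) by 240 mm (y) by 85 mm high; origin under the centre of the box, x points from the front (the steel bar's side) to the hinge at the back, y to the left, z up. A 60 mm square wooden latch block, 95 mm high, is joined to its right side (centre at x = 0, y = -151 mm).
- hinge (a point): Middle of the hinge line: back top edge of the box, 77.5 mm behind the chest's centre, 85 mm above the bench; axes are the chest's.
- bar (a point): Middle of the round steel bar on the lid's front: in the lid's axes 200 mm from the hinge line along -x and 15 mm along z (201 mm from the hinge line in all), so 100 mm above the bench when shut and about 285 mm at the balance point. The bar can turn between the finger pads as the lid swings.
- knob_grip (a point): Middle of the black knob's grip: a bar 14 mm thick, 42 mm long, 32 mm high on a 44 mm round flange. On the knob's vertical axis (chest frame x = 0, y = -150 mm), 162 mm above the bench with the knob up, 9 mm below the grip's top, 23 mm above the flange. Its y axis runs along the grip bar; latched, that is the chest's y. A 44 mm steel tongue under the knob points to its +y, over the lid.
- latch_turn (a joint): Turn of knob and tongue, rad: 0 latched, grows clockwise seen from above to the stop at 1.22 (free, tongue clear of the lid, pointing backwards). An inner gate blocks the turn between about 0.1 and 1.12 unless the knob is held down; low friction.
- latch_press (a joint): How far the knob is pressed down, m: 0 up, 0.008 at the bottom stop; the spring takes 3.6 N to start and about 8.5 N at the bottom. The gate is passed from 0.005 down; let go at either end of the turn, the knob springs up again.
- spool: Bystander: spool of copper wire, 64 mm across, 50 mm high, standing beside the chest; origin under its centre.
- tin: Bystander: open aluminium tin, 66 mm across, 75 mm high, standing beside the chest; origin under its centre.
- driver: Bystander: screwdriver, 170 mm long, lying to the left of the chest, along its own x.
- lid_top (a point): Hollow wooden lid, 155 x 240 mm, 30 mm thick, 0.5 to 0.8 kg; shut, its top is 115 mm above the bench. This point: centre of its top face; shut, its axes are the chest's and the hinge line is 77.5 mm along +x and 30 mm down. A round steel bar 12 mm thick, 122 mm long, parallel to the hinge, stands 45 mm (centre) off its front edge on two 8 mm legs at y = +-55 mm.
- lid (a joint): Lid opening, rad: 0 shut, pi/2 upright, stop at 2.2. Hinge almost free of friction. The deep lid's centre of mass lies above the hinge line when shut, so its balance point comes before upright, at 1.37 rad (78 degrees): below that it falls shut, above it falls over backwards. The latch tongue, while over the lid, keeps it shut (about 0.02 rad of play).

How it is judged:
By the outcome, as a careful person would: the job done as asked, in the order asked, and still so for the second after the job is handed in, while the arm keeps its last pose, push and grip.
It also fails if it takes over 50 s, if anything falls off the work surface, if the arm or the gripper's body presses on something with over 40 N, if the wrist force passes 120 N, or if a joint passes its speed limit or range.

## Working session

There is one attempt and no reset: what is moved stays moved. The work goes in short steps, Python scripts to look and compute and a tool call to move; the robot and the scene stay as the last step left them, time stands still between calls to the robot, and variables do not carry over. Pictures are saved under pics/ and viewed, and the job is handed in when it is done.

Besides the shell and the picture viewer there is one more tool, called as name([rows], argument=value, ...), one row to a line, values as JSON. play_rows: Moves the arm, as the interface text tells. Its arguments: {"type":"object","properties":{"moves":{"type":"array"},"newtons":{"type":"number"}},"required":["moves"]}

```bash
mkdir -p pics; ls; python3 - <<'E'
from rig import r
import cv2,numpy as np,pickle
s=r.sense();print({k:np.round(v,3) for k,v in s.items()})
out={}
for n in("side","top"):
    f=r.grab_frame(n);cv2.imwrite(f'pics/{n}0.png',f['color'][:,:,::-1])
    d={}
    for t in("chest","knob_grip","bar","lid_top","spool","tin","driver"):
        l=r.silhouettes(f,t);d[t]=l
        print(n,t,[(round(float(x['conf']),2),np.round(x['location'],1),int(x['mask'].sum())) for x in l[:3]])
    out[n]=(f,d)
    print(f['K'],f['rvec'],f['tvec'])
pickle.dump(out,open('o0.pkl','wb'))
E
```

```text
pics
{'clock': np.float64(0.0), 'qpos': array([ 1.231,  0.354,  1.634,  0.   ,  1.155, -0.002]), 'qvel': array([-0.   ,  0.   , -0.001, -0.   ,  0.001, -0.   ]), 'joint_efforts': array([-2.0000e-03, -6.0525e+01, -3.4207e+01, -0.0000e+00,  9.0000e-03,
       -0.0000e+00]), 'eef_pos': array([206.961, 589.187, 205.348]), 'tcp_rot': array([-3.14 , -0.   ,  2.804]), 'contact_force': array([ 0.202, -0.442,  0.198]), 'wrist_torque': array([-0.   , -0.036,  0.003]), 'opening': np.float64(1.001)}
side chest [(0.98, array([262.1, 200.9]), 9293)]
side knob_grip []
side bar [(0.58, array([255. , 189.8]), 6465), (0.16, array([260.6, 205.3]), 9135)]
side lid_top [(0.93, array([255.6, 189.7]), 6487)]
side spool [(0.98, array([285.8, 303. ]), 1096)]
side tin [(0.55, array([256.1, 138.1]), 356)]
side driver [(0.59, array([235.5, 138. ]), 131)]
[[392.76297283   0.         245.15864574]
 [  0.         392.76297283 189.57093123]
 [  0.           0.           1.        ]] [ 2.42850724 -0.13426992  0.05706594] [-536.56822227  162.20579735  864.10671294]
top chest [(0.55, array([259.1, 191.9]), 8068)]
top knob_grip [(0.86, array([324.2, 184.8]), 318)]
top bar [(0.73, array([256.7, 191.5]), 7131), (0.42, array([320.7, 186.5]), 367)]
top lid_top [(0.83, array([255.9, 195. ]), 7248), (0.2, array([177.4, 182.9]), 637)]
top spool [(0.92, array([351.9, 191.2]), 573)]
top tin [(0.81, array([176. , 181.1]), 670), (0.73, array([352.9, 191.8]), 624), (0.36, array([260.2, 191.9]), 7799)]
top driver []
[[403.48576825   0.         252.88613483]
 [  0.         403.48576825 195.3213847 ]
 [  0.           0.           1.        ]] [ 2.19190524 -2.14741375  0.11660209] [ 73.22261478 576.20728483 992.08700747]
```

```bash
python3 - <<'E'
import cv2
for n in("side","top"):
    i=cv2.imread(f'pics/{n}0.png');c=i[90:340,130:390] ;cv2.imwrite(f'pics/{n}0z.png',cv2.resize(c,None,fx=2.3,fy=2.3,interpolation=cv2.INTER_CUBIC))
E
```

```text
(no output)
```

View pics/side0.png

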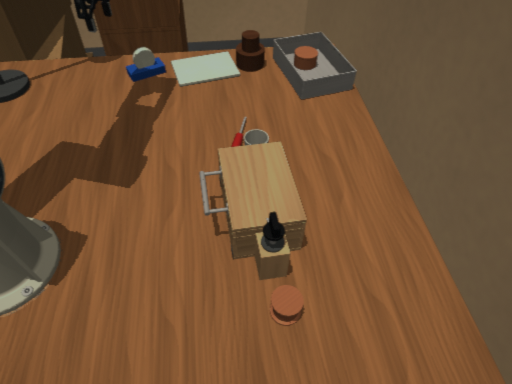

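View pics/top0.png

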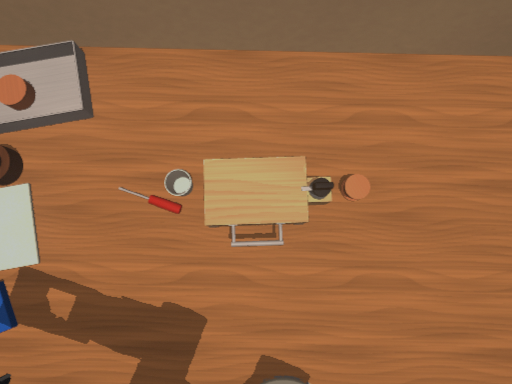

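```bash
sleep 1
```

```text
(no output)
```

View pics/side0z.png

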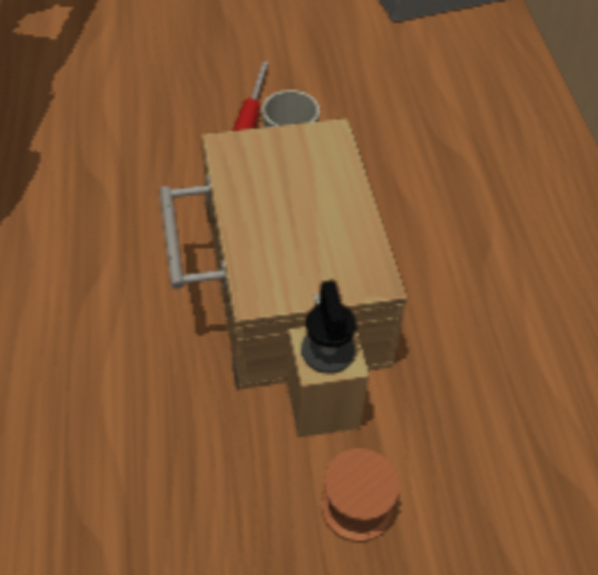

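View pics/top0z.png

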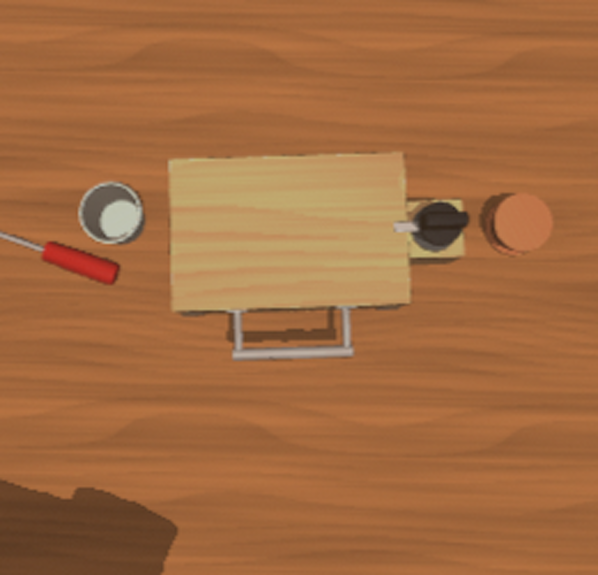

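```bash
cat > h.py <<'E'
import numpy as np,cv2
from scipy.spatial.transform import Rotation as Ro
from scipy.optimize import least_squares
def proj(f,P): return cv2.projectPoints(np.float64(P).reshape(-1,1,3),f['rvec'],f['tvec'],f['K'],None)[0].reshape(-1,2)
def W(p,P): # chest->world
    c,s=np.cos(p[2]),np.sin(p[2]);P=np.float64(P).reshape(-1,3)
    return np.c_[p[0]+c*P[:,0]-s*P[:,1],p[1]+s*P[:,0]+c*P[:,1],P[:,2]]
E
python3 - <<'E'
from h import *
import pickle
o=pickle.load(open('o0.pkl','rb'));ft,fs=o['top'][0],o['side'][0]
z=lambda L:np.float64(L)/2.3+[130,90]
P=[[77.5,120,115],[77.5,-120,115],[-77.5,-120,115],[-77.5,120,115],[-122.5,61,100],[-122.5,-61,100]]
t=z([[169,160],[404,153],[409,303],[173,311],[232,355],[353,351]])
s=z([[348,121],[403,297],[235,322],[203,136],[165,188],[177,283]])
for nm,use in(('both',(1,1)),('top',(1,0)),('side',(0,1))):
    fun=lambda p:np.r_[use[0]*(proj(ft,W(p,P))-t).ravel(),use[1]*(proj(fs,W(p,P))-s).ravel()]
    q=least_squares(fun,[550,0,0],loss='soft_l1');p=q.x
    print(nm,p,np.round(q.fun.reshape(-1,2),1).tolist() if nm=='both' else q.cost)
    if nm=='both':np.save('p.npy',p);pb=p
p=pb
print('knob',W(p,[0,-150,162]),'bar',W(p,[-122.5,0,100]))
for n,f in(('top',ft),('side',fs)):
    i=cv2.resize(f['color'][90:340,130:390,::-1],None,fx=2.3,fy=2.3)
    for Q in P+[[0,-150,171],[0,-171,171],[0,-129,171],[30,-181,95],[-30,-181,95],[0,-106,125]]:
        u=(proj(f,W(p,Q))[0]-[130,90])*2.3
        cv2.circle(i,tuple(int(v) for v in u),3,(255,0,255),1)
    cv2.imwrite(f'pics/{n}1.png',i)
def bp(f,uv,h):
    R=cv2.Rodrigues(f['rvec'])[0];C=-R.T@f['tvec'];d=R.T@np.linalg.inv(f['K'])@[*uv,1];return C+d*(h-C[2])/d[2]
print('spool',bp(ft,o['top'][1]['spool'][0]['location'],48),'tin',bp(ft,o['top'][1]['tin'][0]['location'],60))
E
```

```text
both [5.77918411e+02 7.87416910e+01 4.90198327e-02] [[0.1, -0.9], [0.3, -0.6], [1.0, 0.3], [-0.6, -0.2], [0.2, -0.5], [-0.0, -0.2], [-0.6, -1.6], [1.1, 0.4], [-0.9, -0.6], [-0.8, -1.3], [-0.3, 0.3], [-0.4, 0.5]]
top [5.77138253e+02 7.91699220e+01 5.17837819e-02] 0.8919531559521288
side [5.78718657e+02 7.79186525e+01 4.52099086e-02] 2.808067653270494
knob [[585.26844141 -71.07812426 162.        ]] bar [[455.5655618   72.73916615 100.        ]]
spool [ 588.12935557 -161.46984708   48.        ] tin [602.72610072 275.22137228  60.        ]
```

```bash
sleep 2
```

```text
(no output)
```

View pics/top1.png

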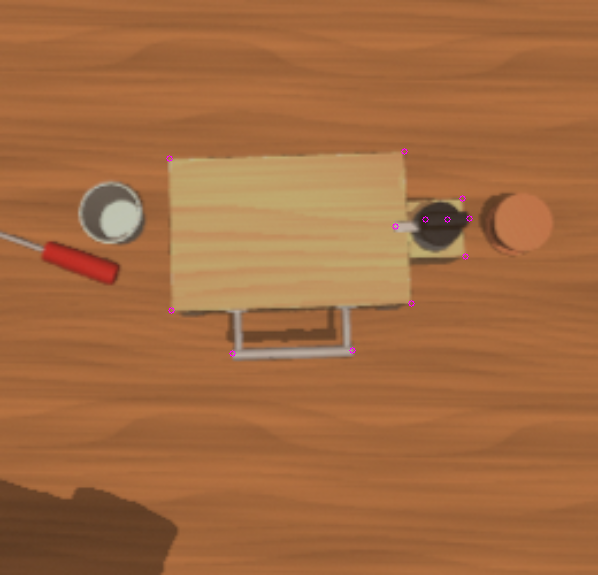

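View pics/side1.png

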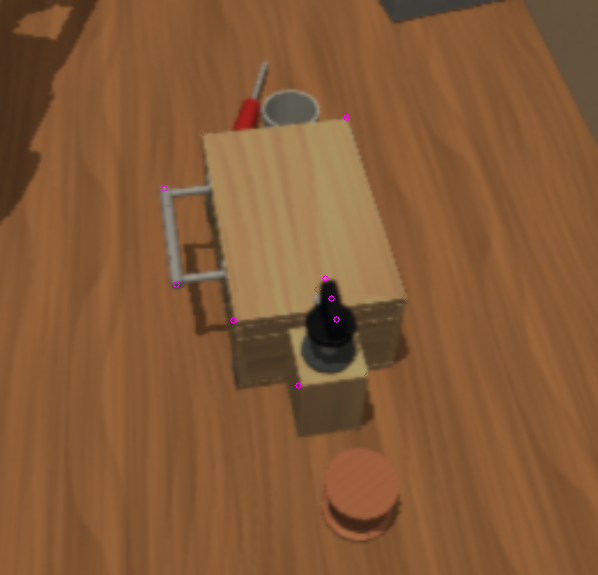

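```bash
cat >> h.py <<'E'
def rel(s,pos,rpy):
    R0=Ro.from_euler('xyz',s['tcp_rot']);R1=Ro.from_euler('xyz',rpy)
    return np.round((R0.inv()*R1).as_rotvec(degrees=True),2),np.round(R0.inv().apply(np.array(pos)-s['eef_pos']),2)
def show(s): print({k:np.round(s[k],3).tolist() for k in('clock','eef_pos','tcp_rot','contact_force','opening','qpos')})
E
python3 - <<'E'
from h import *
from rig import r
p=np.load('p.npy');k=W(p,[0,-150,162])[0]
print(rel(r.sense(),[k[0],k[1],200],[np.pi,0,np.pi/2+p[2]]))
E
```

```text
(array([ 0.  ,  0.  , 67.84]), array([-575.75, -498.09,    6.1 ]))
```

play_rows([
  [[0, 0, 67.8], [-575.7, -498, 6], 1],
  [[0, 0, 67.8], [-575.7, -498, 6], 1],
  [[0, 0, 67.8], [-575.7, -498, 6], 1],
  [[0, 0, 67.8], [-575.7, -498, 6], 1],
  [[0, 0, 67.8], [-575.7, -498, 6], 1],
  [[0, 0, 67.8], [-575.7, -498, 6], 1],
  [[0, 0, 67.8], [-575.7, -498, 6], 1],
  [[0, 0, 67.8], [-575.7, -498, 6], 1],
  [[0, 0, 67.8], [-575.7, -498, 6], 1],
  [[0, 0, 67.8], [-575.7, -498, 6], 1],
  [[0, 0, 67.8], [-575.7, -498, 6], 1],
  [[0, 0, 67.8], [-575.7, -498, 6], 1],
  [[0, 0, 67.8], [-575.7, -498, 6], 1],
  [[0, 0, 67.8], [-575.7, -498, 6], 1],
  [[0, 0, 67.8], [-575.7, -498, 6], 1],
  [[0, 0, 67.8], [-575.7, -498, 6], 1],
  [[0, 0, 67.8], [-575.7, -498, 6], 1],
  [[0, 0, 67.8], [-575.7, -498, 6], 1],
  [[0, 0, 67.8], [-575.7, -498, 6], 1],
  [[0, 0, 67.8], [-575.7, -498, 6], 1],
], newtons=50)

```text
clock: 2.8
eef_pos: [584.7, -69.6, 200.2]
tcp_rot: [-3.141, -0.0, 1.622]
contact_force: [0.7, 0.1, -0.2]
opening: 1.001
```

```bash
python3 - <<'E'
from h import *
from rig import r
p=np.load('p.npy');k=W(p,[0,-150,162])[0]
s=r.sense();show(s)
print(rel(s,[k[0],k[1],145],[np.pi,0,np.pi/2+p[2]]))
f=r.grab_frame('side');i=f['color'][90:340,130:390,::-1];cv2.imwrite('pics/s2.png',cv2.resize(i,None,fx=2.3,fy=2.3))
E
```

```text
{'clock': 2.8, 'eef_pos': [584.725, -69.558, 200.245], 'tcp_rot': [-3.141, -0.0, 1.622], 'contact_force': [0.688, 0.147, -0.233], 'opening': 1.001, 'qpos': [-0.121, 0.303, 1.719, 0.0, 1.12, -0.173]}
(array([-0.01, -0.01,  0.13]), array([-1.56,  0.47, 55.24]))
```

View pics/s2.png

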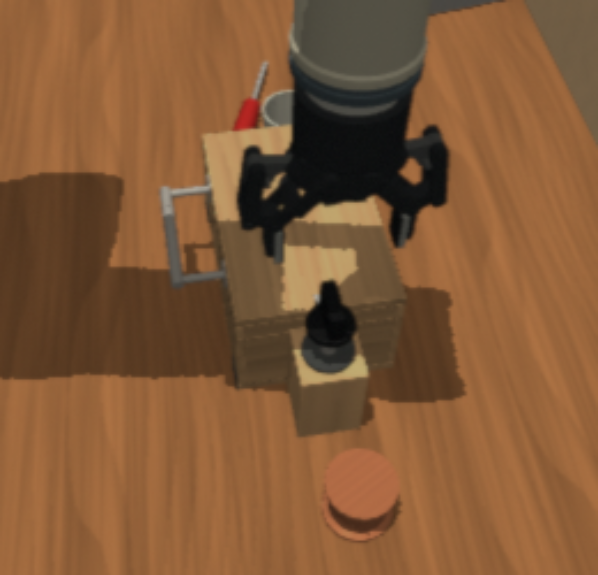

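The gripper is above the knob. Its open fingers, at about (275,245) and (403,228), straddle the grip at (330,300). Next I descend and close.

play_rows([
  [[0, 0, 0], [-1.5, 0.5, 30], 1],
  [[0, 0, 0], [-1.5, 0.5, 55], 1],
  [[0, 0, 0], [-1.5, 0.5, 55], 1],
  [[0, 0, 0], [-1.5, 0.5, 55], 0],
  [[0, 0, 0], [-1.5, 0.5, 55], 0],
  [[0, 0, 0], [-1.5, 0.5, 55], 0],
  [[0, 0, 0], [-1.5, 0.5, 55], 0],
  [[0, 0, 0], [-1.5, 0.5, 55], 0],
  [[0, 0, 0], [-1.5, 0.5, 55], 0],
  [[0, 0, 0], [-1.5, 0.5, 55], 0],
  [[0, 0, 0], [-1.5, 0.5, 55], 0],
], newtons=50)

```text
clock: 3.95
eef_pos: [585.4, -71.3, 145.5]
tcp_rot: [3.141, -0.0, 1.622]
contact_force: [-1.7, 0.4, 4.0]
opening: -0.001
```

```bash
python3 - <<'E'
from h import *
from rig import r
show(r.sense())
f=r.grab_frame('side');i=f['color'][90:340,130:390,::-1];cv2.imwrite('pics/s3.png',cv2.resize(i,None,fx=2.3,fy=2.3))
E
```

```text
{'clock': 3.95, 'eef_pos': [585.44, -71.251, 145.501], 'tcp_rot': [3.141, -0.0, 1.622], 'contact_force': [-1.666, 0.384, 3.976], 'opening': -0.001, 'qpos': [-0.124, 0.363, 1.767, 0.0, 1.012, -0.175]}
```

View pics/s3.png

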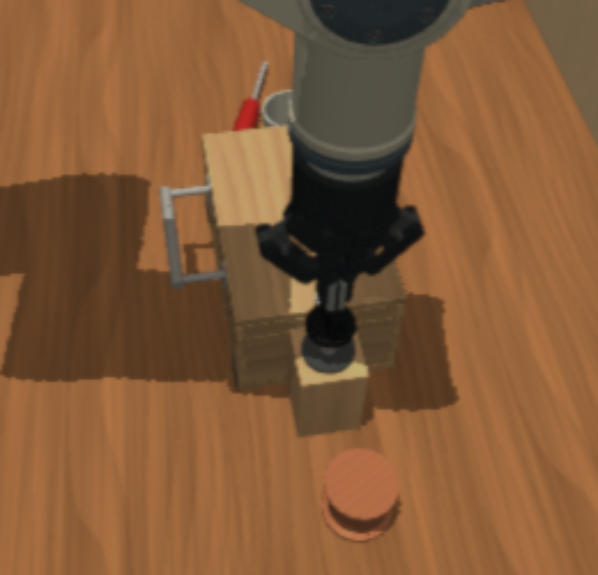

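```bash
python3 - <<'E'
from h import *
from rig import r
p=np.load('p.npy');s=r.sense()
show(s)
for n in('side','top'):
    f=r.grab_frame(n);print(n,'tcp',proj(f,s['eef_pos']),'grasp',proj(f,s['eef_pos']+[0,0,19]))
    for y in(-171,-129):print(proj(f,W(p,[0,y,171])),proj(f,W(p,[0,y,139])))
    if n=='side':
        i=cv2.resize(f['color'][190:270,235:315,::-1],None,fx=7,fy=7,interpolation=cv2.INTER_CUBIC)
        def c(P,col):
            u=(proj(f,P)[0]-[235,190])*7;cv2.circle(i,tuple(int(v) for v in u),4,col,1)
        c(s['eef_pos'],(0,0,255));c(s['eef_pos']+[0,0,19],(0,255,0))
        for y in(-171,-129):
            c(W(p,[0,y,171]),(255,0,255));c(W(p,[0,y,139]),(255,255,0))
        cv2.imwrite('pics/s4.png',i)
    else: cv2.imwrite('pics/t4.png',cv2.resize(f['color'][130:260,240:380,::-1],None,fx=4,fy=4,interpolation=cv2.INTER_CUBIC))
E
```

```text
{'clock': 4.0, 'eef_pos': [585.455, -71.276, 145.449], 'tcp_rot': [3.141, -0.0, 1.622], 'contact_force': [-1.646, 0.041, 3.445], 'opening': 0.004, 'qpos': [-0.124, 0.363, 1.767, 0.0, 1.012, -0.175]}
side tcp [[273.30285933 227.81743824]] grasp [[273.90520652 221.97487285]]
[[276.38489487 228.97702839]] [[275.27800241 238.70120449]]
[[271.70707686 211.01534989]] [[270.7860802  220.96415903]]
top tcp [[322.63903264 186.62890387]] grasp [[324.1610707  185.55140954]]
[[334.1893608  184.98376668]] [[331.29540405 186.80524199]]
[[315.0282621  185.51983634]] [[312.80015221 187.32328947]]
```

```bash
sleep 2
```

```text
(no output)
```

View pics/s4.png

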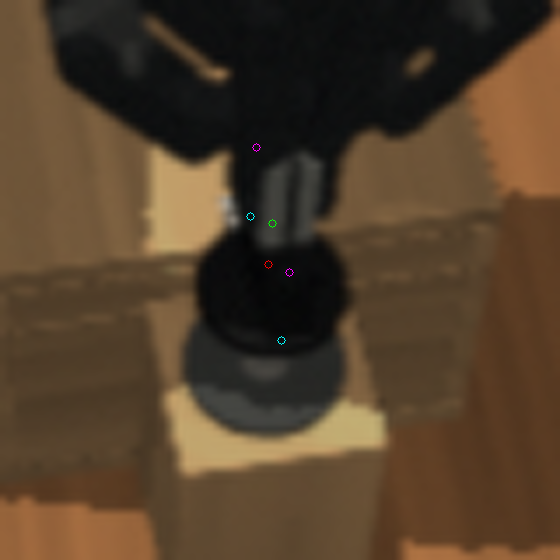

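View pics/t4.png

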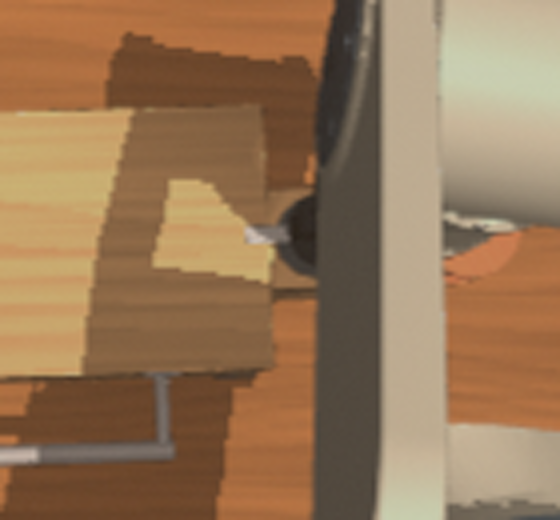

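```bash
python3 - <<'E'
from h import *
from rig import r
import pickle
f=r.grab_frame('side');o=pickle.load(open('o0.pkl','rb'))['side'][0]
show(r.sense())
a=[cv2.resize(np.uint8(255*(g['color'][190:250,245:305,::-1]/255.)**.45),None,fx=6.5,fy=6.5,interpolation=cv2.INTER_CUBIC) for g in(o,f)]
cv2.imwrite('pics/s5.png',np.hstack(a))
E
```

```text
{'clock': 4.15, 'eef_pos': [585.456, -71.259, 145.376], 'tcp_rot': [3.141, -0.0, 1.622], 'contact_force': [-1.491, -0.134, 3.602], 'opening': 0.0, 'qpos': [-0.124, 0.363, 1.767, 0.0, 1.012, -0.175]}
```

View pics/s5.png

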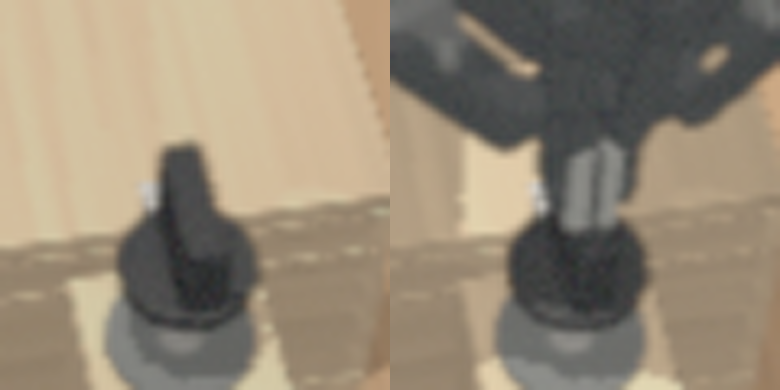

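```bash
python3 - <<'E'
from h import *
import pickle
f=pickle.load(open('o0.pkl','rb'))['side'][0]
e=np.array([585.45,-71.27,145.4])
for d in([0,-11,0],[0,-11,19],[0,-11,40],[0,0,26],[0,-11,26]):print(d,(proj(f,e+d)[0]-[245,190])*6.5+[390,0])
print('s2 zoom')
e=np.array([584.7,-69.6,200.2])
for sx in(-1,1):
  for dz in(0,13,30):print((proj(f,e+[sx*42.5,-11*1,dz])[0]-[130,90])*2.3,(proj(f,e+[sx*50,-11*1,dz])[0]-[130,90])*2.3)
E
```

```text
[0, -11, 0] [579.91107632 276.65761949]
[0, -11, 19] [583.9813015  238.92084798]
[0, -11, 40] [588.67068977 195.44355471]
[0, 0, 26] [579.33539038 193.55584257]
[0, -11, 26] [585.52157627 224.64031198]
s2 zoom
[280.69236365 291.0102568 ] [271.10646252 291.85010854]
[281.00720506 280.83043556] [271.28492402 281.67374533]
[281.43270975 267.07251984] [271.52611941 267.92012327]
[388.23884866 281.58776209] [397.63278849 280.7647287 ]
[390.06811752 271.37050199] [399.5929745  270.54431676]
[392.53958839 257.56626509] [402.24125199 256.7361951 ]
```

play_rows([
  [[0, 0, 0], [0, 0, -30], 0],
  [[0, 0, 0], [0, 0, -55], 0],
  [[0, 0, 0], [0, 0, -55], 0],
])

```text
clock: 4.45
eef_pos: [587.7, -71.4, 203.5]
tcp_rot: [3.136, 0.001, 1.622]
contact_force: [1.1, 0.2, -0.2]
opening: -0.004
```

```bash
python3 - <<'E'
from h import *
from rig import r
import pickle
s=r.sense();show(s);o=pickle.load(open('o0.pkl','rb'))['side'][0]
f=r.grab_frame('side')
e=s['eef_pos']
def mk(f,x0,y0,w,h,z,e,fn):
    i=cv2.resize(np.uint8(255*(f['color'][y0:y0+h,x0:x0+w,::-1]/255.)**.5),None,fx=z,fy=z,interpolation=cv2.INTER_CUBIC)
    for d,c in(([0,0,0],(0,0,255)),([0,0,26],(0,255,0)),([0,-11,0],(255,0,255)),([0,-11,26],(255,255,0))):
        u=(proj(f,e+d)[0]-[x0,y0])*z;cv2.circle(i,tuple(int(v) for v in u),4,c,1)
    cv2.imwrite(fn,i)
mk(f,230,160,90,85,7,e,'pics/s6.png')
mk(o,60,0,110,60,7,np.array([206.96,589.19,205.35]),'pics/s6b.png')
f=r.grab_frame('top');mk(f,250,120,140,130,4,e,'pics/t6.png')
E
```

```text
{'clock': 4.45, 'eef_pos': [587.688, -71.437, 203.525], 'tcp_rot': [3.136, 0.001, 1.622], 'contact_force': [1.092, 0.159, -0.204], 'opening': -0.004, 'qpos': [-0.124, 0.301, 1.713, 0.0, 1.121, -0.175]}
```

View pics/s6.png

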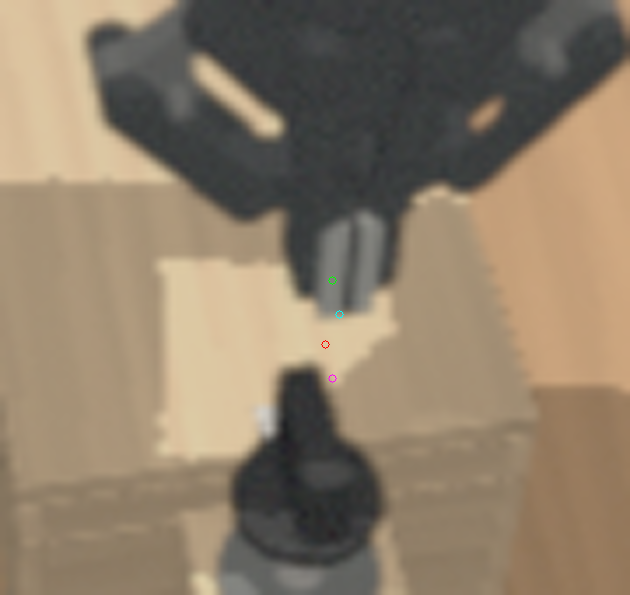

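View pics/s6b.png

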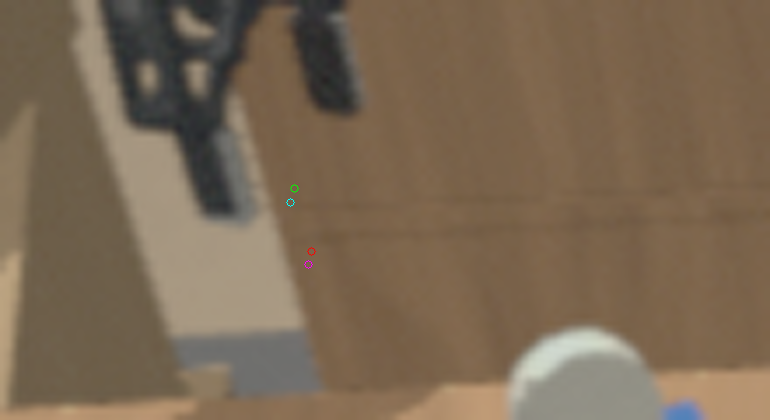

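View pics/t6.png

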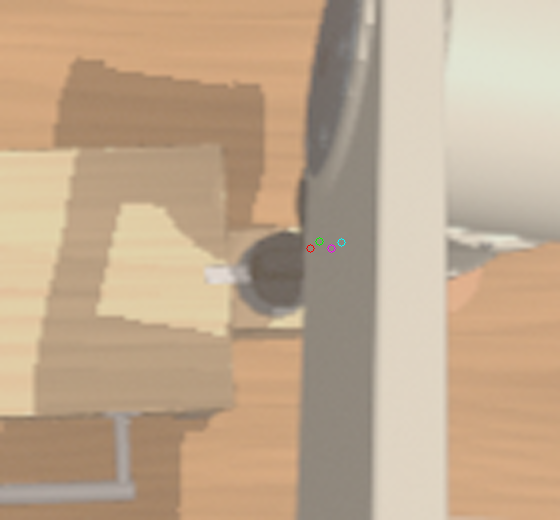

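The side view shows the shut fingertips (345,310) about 26 mm higher along z than the reported TCP (red, 325,345). The start picture agrees, and so does the first contact, where the fingers closed on top of the 171 mm grip at a reported z of 145. I'll allow 26 mm along the tool axis and go down again, open.

```bash
python3 - <<'E'
from h import *
from rig import r
p=np.load('p.npy');k=W(p,[0,-150,162])[0]
s=r.sense();show(s)
print(rel(s,[k[0]-1,k[1],119],[np.pi,0,np.pi/2+p[2]]))
E
```

```text
{'clock': 4.55, 'eef_pos': [585.668, -71.217, 200.375], 'tcp_rot': [3.141, 0.0, 1.622], 'contact_force': [-0.075, 0.712, 0.099], 'opening': 0.001, 'qpos': [-0.124, 0.304, 1.717, 0.0, 1.12, -0.175]}
(array([0.06, 0.  , 0.13]), array([ 0.21, -1.47, 81.37]))
```

play_rows([
  [[0, 0, 0], [0, -1.2, 0], 1],
  [[0, 0, 0], [0, -1.2, 0], 1],
  [[0, 0, 0], [0, -1.2, 0], 1],
  [[0, 0, 0], [0, -1.2, 0], 1],
  [[0, 0, 0], [0, -1.2, 20], 1],
  [[0, 0, 0], [0, -1.2, 45], 1],
  [[0, 0, 0], [0, -1.2, 65], 1],
  [[0, 0, 0], [0, -1.2, 80], 1],
  [[0, 0, 0], [0, -1.2, 80], 1],
  [[0, 0, 0], [0, -1.2, 80], 0],
  [[0, 0, 0], [0, -1.2, 80], 0],
  [[0, 0, 0], [0, -1.2, 80], 0],
  [[0, 0, 0], [0, -1.2, 80], 0],
  [[0, 0, 0], [0, -1.2, 80], 0],
  [[0, 0, 0], [0, -1.2, 80], 0],
  [[0, 0, 0], [0, -1.2, 80], 0],
  [[0, 0, 0], [0, -1.2, 80], 0],
], newtons=50)

```text
clock: 6.25
eef_pos: [586.1, -71.3, 121.2]
tcp_rot: [3.137, 0.0, 1.622]
contact_force: [4.7, 0.9, 1.9]
opening: 0.152
```

```bash
cat >> h.py <<'E'
def crop(f,x0,y0,w,h,z,fn): cv2.imwrite(fn,cv2.resize(np.uint8(255*(f['color'][y0:y0+h,x0:x0+w,::-1]/255.)**.5),None,fx=z,fy=z,interpolation=cv2.INTER_CUBIC))
E
python3 - <<'E'
from h import *
from rig import r
show(r.sense())
crop(r.grab_frame('side'),230,160,90,85,7,'pics/s7.png')
E
```

```text
{'clock': 6.25, 'eef_pos': [586.114, -71.299, 121.237], 'tcp_rot': [3.137, 0.0, 1.622], 'contact_force': [4.678, 0.873, 1.941], 'opening': 0.152, 'qpos': [-0.124, 0.391, 1.787, 0.001, 0.959, -0.175]}
```

View pics/s7.png

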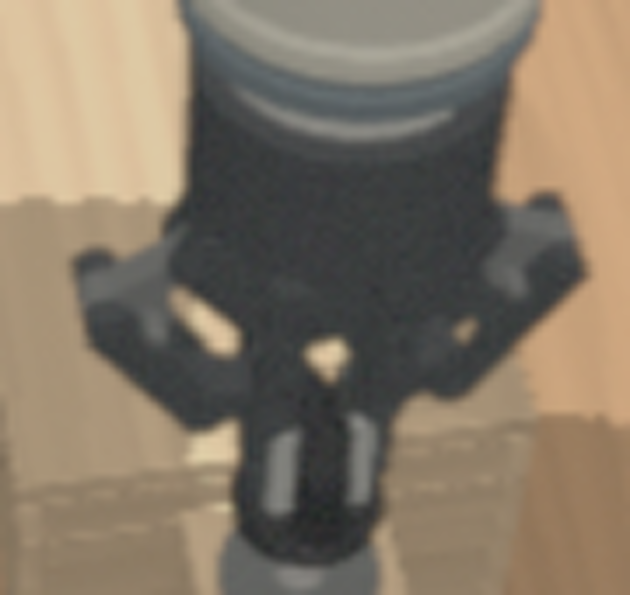

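The pads hold the grip (opening 13 mm) and show on both sides of the bar, at (282,470) and (362,460). Next I press 8 mm and turn it.

play_rows([
  [[0, 0, 0], [0, 0, 4], 0],
  [[0, 0, 0], [0, 0, 8], 0],
  [[0, 0, 0], [0, 0, 8.5], 0],
  [[0, 0, 0], [0, 0, 8.5], 0],
], newtons=60)

```text
clock: 6.7
eef_pos: [586.3, -71.3, 113.3]
tcp_rot: [3.137, 0.0, 1.622]
contact_force: [0.3, 0.6, 8.5]
opening: 0.148
```

play_rows([
  [[0, 0, 7], [0, 0, 0], 0],
  [[0, 0, 14], [0, 0, 0], 0],
  [[0, 0, 21], [0, 0, 0], 0],
  [[0, 0, 28], [0, 0, 0], 0],
  [[0, 0, 35], [0, 0, 0], 0],
  [[0, 0, 42], [0, 0, 0], 0],
  [[0, 0, 49], [0, 0, 0], 0],
  [[0, 0, 56], [0, 0, 0], 0],
  [[0, 0, 62], [0, 0, 0], 0],
  [[0, 0, 67], [0, 0, 0], 0],
  [[0, 0, 70], [0, 0, 0], 0],
  [[0, 0, 71], [0, 0, 0], 0],
  [[0, 0, 71], [0, 0, 0], 0],
])

```text
clock: 8.0
eef_pos: [584.1, -69.6, 113.2]
tcp_rot: [-3.139, -0.001, 0.383]
contact_force: [-6.4, 9.0, 12.4]
opening: 0.156
```

```bash
python3 - <<'E'
from h import *
from rig import r
s=r.sense();show(s);print(s['wrist_torque'])
crop(r.grab_frame('side'),230,160,90,85,7,'pics/s8.png')
E
```

```text
{'clock': 8.0, 'eef_pos': [584.053, -69.602, 113.177], 'tcp_rot': [-3.139, -0.001, 0.383], 'contact_force': [-6.407, 9.0, 12.444], 'opening': 0.156, 'qpos': [-0.123, 0.4, 1.795, 0.003, 0.947, 1.064]}
[1.72098845 1.14393618 0.53686806]
```

View pics/s8.png

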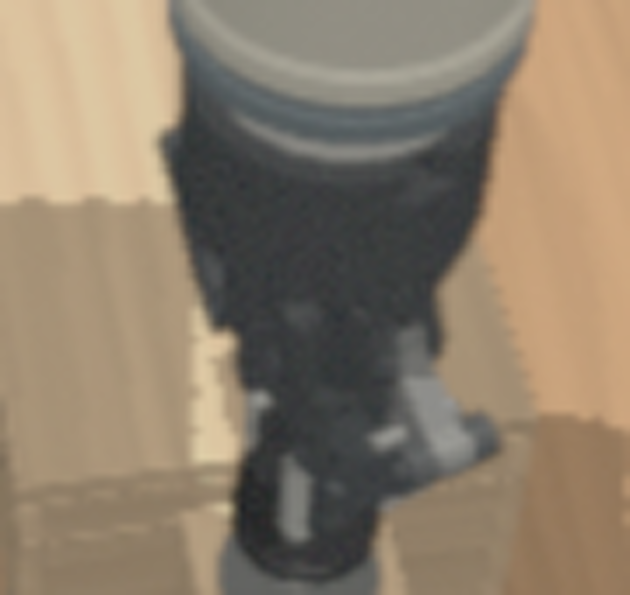

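play_rows([
  [[0, 0, 0], [0, 0, -4], 0],
  [[0, 0, 0], [0, 0, -8], 0],
  [[0, 0, 0], [0, 0, -8], 0],
  [[0, 0, 0], [0, 0, -8], 1],
  [[0, 0, 0], [0, 0, -8], 1],
  [[0, 0, 0], [0, 0, -8], 1],
  [[0, 0, 0], [0, 0, -8], 1],
  [[0, 0, 0], [0, 0, -8], 1],
  [[0, 0, 0], [0, 0, -8], 1],
  [[0, 0, 0], [0, 0, -50], 1],
  [[0, 0, 0], [0, 0, -100], 1],
  [[0, 0, 0], [-50, 50, -100], 1],
  [[0, 0, 0], [-100, 100, -100], 1],
  [[0, 0, 0], [-100, 100, -100], 1],
])

```text
clock: 9.45
eef_pos: [527.9, -201.6, 213.5]
tcp_rot: [-3.141, -0.002, 0.384]
contact_force: [1.1, -0.3, 0.4]
opening: 0.997
```

```bash
python3 - <<'E'
from h import *
from rig import r
s=r.sense();show(s)
crop(r.grab_frame('side'),230,160,90,85,7,'pics/s9.png')
crop(r.grab_frame('top'),180,120,200,140,4,'pics/t9.png')
E
```

```text
{'clock': 9.45, 'eef_pos': [527.922, -201.562, 213.517], 'tcp_rot': [-3.141, -0.002, 0.384], 'contact_force': [1.126, -0.289, 0.404], 'opening': 0.997, 'qpos': [-0.369, 0.253, 1.756, 0.002, 1.132, 0.817]}
```

View pics/s9.png

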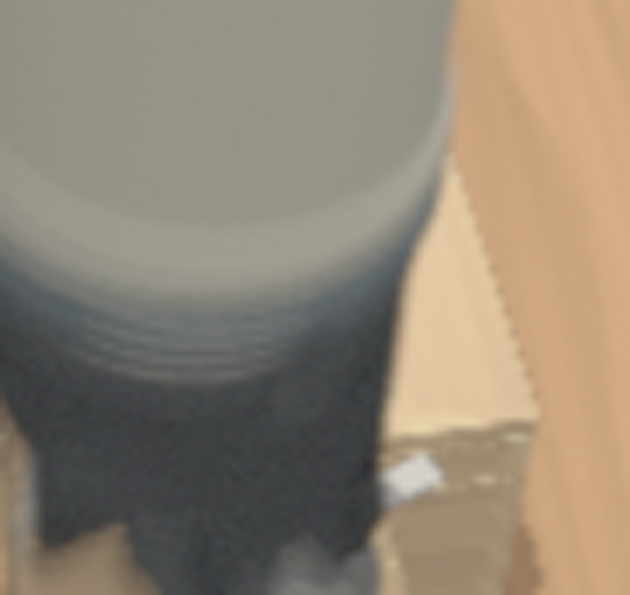

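View pics/t9.png

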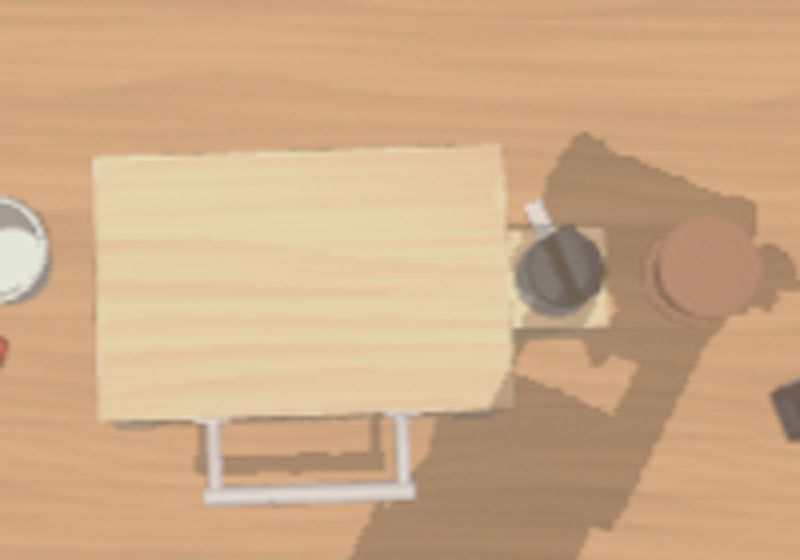

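Top view: the tongue now points backwards (537,215), clear of the lid, and the knob is turned about 70° with nothing disturbed. Next is the bar.

```bash
python3 - <<'E'
from h import *
from rig import r
p=np.load('p.npy');k=W(p,[-122.5,0,100])[0]
s=r.sense()
print(rel(s,[k[0]+1,k[1],130],[np.pi,0,np.pi/2+p[2]]))
E
```

```text
(array([-4.000e-02, -4.000e-02, -7.105e+01]), array([  37.26, -282.82,   83.37]))
```

play_rows([
  [[0, 0, -10], [37, -283, 0], 0.48],
  [[0, 0, -20], [37, -283, 0], 0.48],
  [[0, 0, -30], [37, -283, 0], 0.48],
  [[0, 0, -40], [37, -283, 0], 0.48],
  [[0, 0, -50], [37, -283, 0], 0.48],
  [[0, 0, -60], [37, -283, 0], 0.48],
  [[0, 0, -71], [37, -283, 40], 0.48],
  [[0, 0, -71], [37.3, -282.8, 83], 0.48],
  [[0, 0, -71], [37.3, -282.8, 83], 0.48],
  [[0, 0, -71], [37.3, -282.8, 83], 0.48],
  [[0, 0, -71], [37.3, -282.8, 83], 0.48],
])

```text
clock: 10.65
eef_pos: [457.2, 73.1, 130.9]
tcp_rot: [3.141, -0.001, 1.618]
contact_force: [0.8, -1.0, 0.3]
opening: 0.482
```

```bash
python3 - <<'E'
from h import *
from rig import r
p=np.load('p.npy');k=W(p,[-122.5,0,100])[0]
s=r.sense();show(s)
print(rel(s,[k[0]+1,k[1],55],[np.pi,0,np.pi/2+p[2]]))
crop(r.grab_frame('side'),150,90,180,140,4,'pics/s10.png')
f=r.grab_frame('top');crop(f,180,120,200,140,4,'pics/t10.png')
print([(x['conf'],x['location']) for x in r.silhouettes(f,'lid_top')[:1]])
E
```

```text
{'clock': 10.65, 'eef_pos': [457.16, 73.093, 130.852], 'tcp_rot': [3.141, -0.001, 1.618], 'contact_force': [0.815, -0.99, 0.316], 'opening': 0.482, 'qpos': [0.155, 0.197, 2.043, 0.001, 0.901, 0.107]}
(array([ 0.04, -0.06, -0.12]), array([-0.41, -0.66, 75.85]))
[(0.69, [251.8, 189.3])]
```

View pics/s10.png

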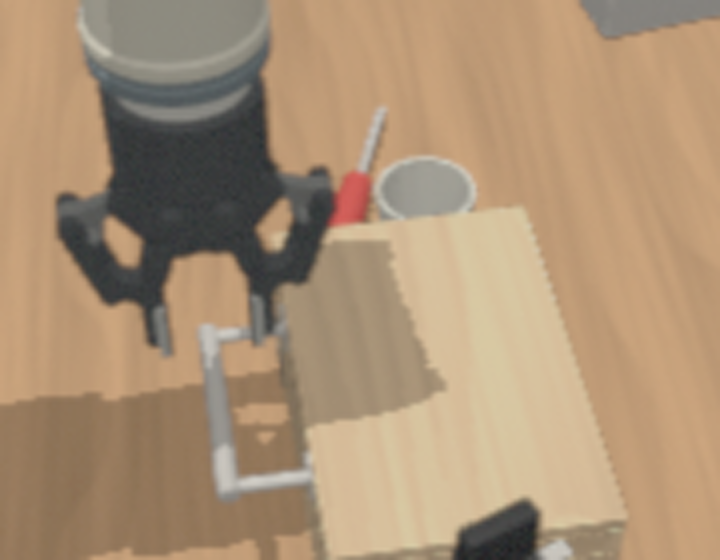

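View pics/t10.png

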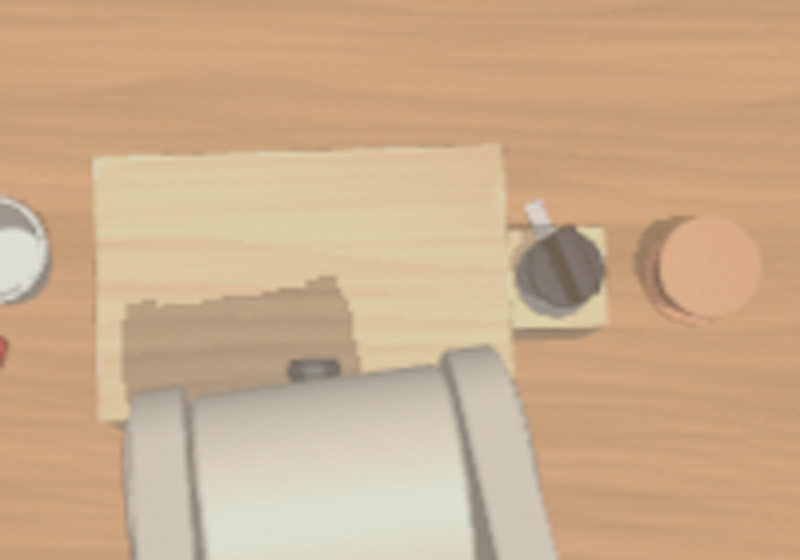

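The fingers at (163,335) and (260,315) straddle the bar in x. Next I descend and close.

play_rows([
  [[0, 0, 0], [-0.4, -0.7, 30], 0.48],
  [[0, 0, 0], [-0.4, -0.7, 55], 0.48],
  [[0, 0, 0], [-0.4, -0.7, 75], 0.48],
  [[0, 0, 0], [-0.4, -0.7, 76], 0.48],
  [[0, 0, 0], [-0.4, -0.7, 76], 0.48],
  [[0, 0, 0], [-0.4, -0.7, 76], 0],
  [[0, 0, 0], [-0.4, -0.7, 76], 0],
  [[0, 0, 0], [-0.4, -0.7, 76], 0],
  [[0, 0, 0], [-0.4, -0.7, 76], 0],
  [[0, 0, 0], [-0.4, -0.7, 76], 0],
  [[0, 0, 0], [-0.4, -0.7, 76], 0],
], newtons=40)

```text
clock: 11.9
eef_pos: [456.2, 72.6, 56.4]
tcp_rot: [3.141, -0.001, 1.618]
contact_force: [-5.8, 0.6, 10.4]
opening: 0.121
```

```bash
python3 - <<'E'
from h import *
from rig import r
s=r.sense();show(s)
crop(r.grab_frame('side'),150,90,180,140,4,'pics/s11.png')
E
```

```text
{'clock': 11.9, 'eef_pos': [456.158, 72.558, 56.375], 'tcp_rot': [3.141, -0.001, 1.618], 'contact_force': [-5.815, 0.624, 10.358], 'opening': 0.121, 'qpos': [0.154, 0.319, 2.099, 0.002, 0.723, 0.105]}
```

View pics/s11.png

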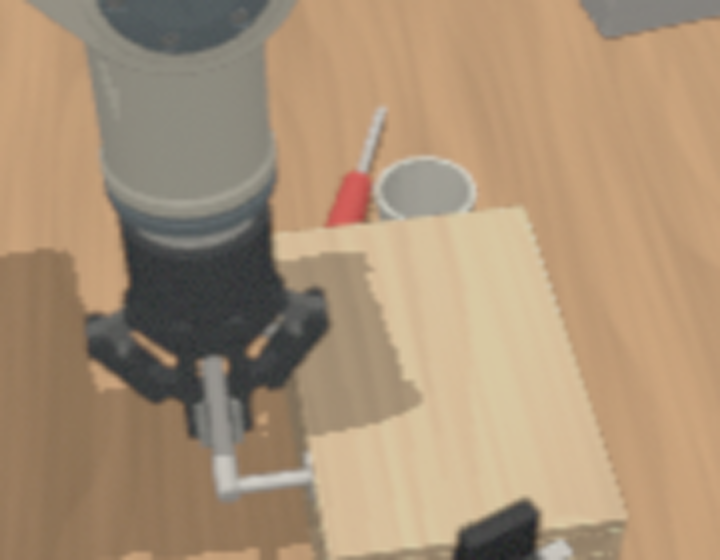

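```bash
python3 - <<'E'
import numpy as np
t=np.linspace(0,1.2,20)[1:]
t=np.r_[t,1.2]
print([[[0,0,0],[0,round(200-200*np.cos(a)+15*np.sin(a),1),-round(200*np.sin(a)+15*np.cos(a)-15,1)],0] for a in t])
E
```

```text
[[[0, 0, 0], [0, np.float64(1.3), np.float64(-12.6)], 0], [[0, 0, 0], [0, np.float64(3.5), np.float64(-25.1)], 0], [[0, 0, 0], [0, np.float64(6.4), np.float64(-37.4)], 0], [[0, 0, 0], [0, np.float64(10.1), np.float64(-49.5)], 0], [[0, 0, 0], [0, np.float64(14.5), np.float64(-61.4)], 0], [[0, 0, 0], [0, np.float64(19.7), np.float64(-72.9)], 0], [[0, 0, 0], [0, np.float64(25.6), np.float64(-84.1)], 0], [[0, 0, 0], [0, np.float64(32.3), np.float64(-94.9)], 0], [[0, 0, 0], [0, np.float64(39.5), np.float64(-105.3)], 0], [[0, 0, 0], [0, np.float64(47.4), np.float64(-115.2)], 0], [[0, 0, 0], [0, np.float64(56.0), np.float64(-124.6)], 0], [[0, 0, 0], [0, np.float64(65.1), np.float64(-133.4)], 0], [[0, 0, 0], [0, np.float64(74.7), np.float64(-141.6)], 0], [[0, 0, 0], [0, np.float64(84.8), np.float64(-149.2)], 0], [[0, 0, 0], [0, np.float64(95.4), np.float64(-156.1)], 0], [[0, 0, 0], [0, np.float64(106.4), np.float64(-162.4)], 0], [[0, 0, 0], [0, np.float64(117.8), np.float64(-167.9)], 0], [[0, 0, 0], [0, np.float64(129.5), np.float64(-172.8)], 0], [[0, 0, 0], [0, np.float64(141.5), np.float64(-176.8)], 0], [[0, 0, 0], [0, np.float64(141.5), np.float64(-176.8)], 0]]
```

play_rows([
  [[0, 0, 0], [0, 1.3, -12.6], 0],
  [[0, 0, 0], [0, 3.5, -25.1], 0],
  [[0, 0, 0], [0, 6.4, -37.4], 0],
  [[0, 0, 0], [0, 6.4, -37.4], 0],
])

```text
clock: 12.35
eef_pos: [462.5, 72.9, 95.1]
tcp_rot: [3.14, -0.001, 1.618]
contact_force: [-0.9, 0.5, -4.9]
opening: 0.121
```

```bash
python3 - <<'E'
from h import *
from rig import r
s=r.sense();show(s)
crop(r.grab_frame('side'),150,90,180,140,4,'pics/s12.png')
E
```

```text
{'clock': 12.35, 'eef_pos': [462.543, 72.909, 95.086], 'tcp_rot': [3.14, -0.001, 1.618], 'contact_force': [-0.891, 0.543, -4.915], 'opening': 0.121, 'qpos': [0.152, 0.26, 2.061, 0.002, 0.818, 0.104]}
```

View pics/s12.png

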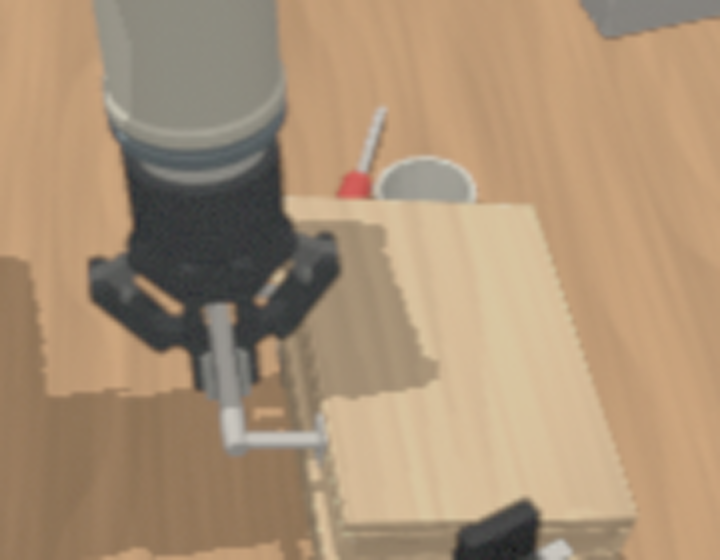

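The lid is rising with the bar (front edge at (320,440), about 5 N), so I continue along the arc.

play_rows([
  [[0, 0, 0], [0, 3.7, -12.1], 0],
  [[0, 0, 0], [0, 8.1, -24], 0],
  [[0, 0, 0], [0, 13.3, -35.5], 0],
  [[0, 0, 0], [0, 19.2, -46.7], 0],
  [[0, 0, 0], [0, 25.9, -57.5], 0],
  [[0, 0, 0], [0, 33.1, -67.9], 0],
  [[0, 0, 0], [0, 41, -77.8], 0],
  [[0, 0, 0], [0, 49.6, -87.2], 0],
  [[0, 0, 0], [0, 58.7, -96], 0],
  [[0, 0, 0], [0, 68.3, -104.2], 0],
  [[0, 0, 0], [0, 78.4, -111.8], 0],
  [[0, 0, 0], [0, 89, -118.7], 0],
  [[0, 0, 0], [0, 100, -125], 0],
  [[0, 0, 0], [0, 111.4, -130.5], 0],
  [[0, 0, 0], [0, 123.1, -135.4], 0],
  [[0, 0, 0], [0, 135.1, -139.4], 0],
  [[0, 0, 0], [0, 135.1, -139.4], 0],
  [[0, 0, 0], [0, 135.1, -139.4], 0],
])

```text
clock: 14.2
eef_pos: [598.5, 80.2, 235.9]
tcp_rot: [3.137, -0.003, 1.618]
contact_force: [-4.6, 5.2, 9.2]
opening: 0.122
```

```bash
python3 - <<'E'
from h import *
from rig import r
s=r.sense();show(s)
p=np.load('p.npy')
f=r.grab_frame('side');cv2.imwrite('pics/s13.png',f['color'][:,:,::-1])
crop(f,170,70,190,140,4,'pics/s13z.png')
k=W(p,[77.5-200*np.cos(1.37)+15*np.sin(1.37),0,284])[0]
k0=W(p,[-122.5,0,100])[0];print(k,k-k0, s['eef_pos'][:2]-k0[:2])
E
```

```text
{'clock': 14.2, 'eef_pos': [598.462, 80.182, 235.931], 'tcp_rot': [3.137, -0.003, 1.618], 'contact_force': [-4.618, 5.208, 9.166], 'opening': 0.122, 'qpos': [0.129, 0.291, 1.652, 0.003, 1.194, 0.081]}
[630.16425284  81.30482681 284.        ] [174.59869104   8.56566066 184.        ] [142.89657324   7.44295258]
```

View pics/s13z.png

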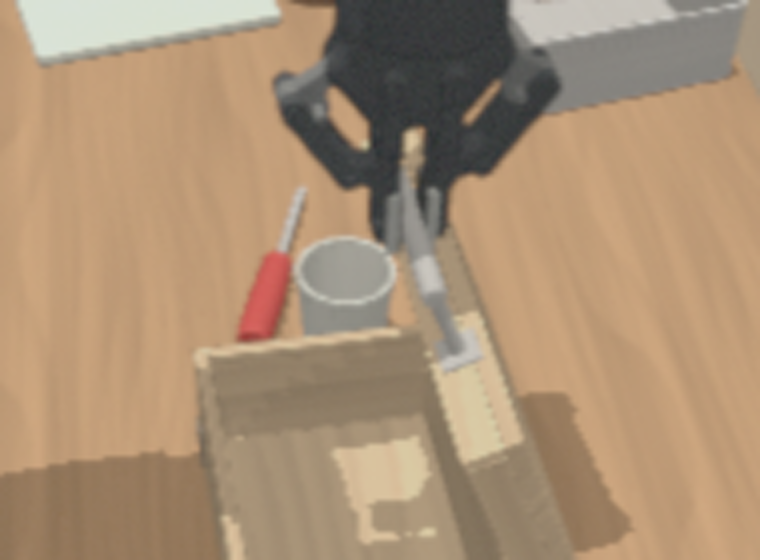

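```bash
cat >> h.py <<'E'
def L(p,th,P): # lid-frame (origin at hinge) -> world
    P=np.float64(P).reshape(-1,3);c,s=np.cos(th),np.sin(th)
    return W(p,np.c_[77.5+c*P[:,0]+s*P[:,2],P[:,1],85-s*P[:,0]+c*P[:,2]])
LP=[[-200,-61,15],[-200,0,15],[-155,-55,15],[-155,-120,0],[-155,120,0],[-155,-120,30],[-155,120,30],[0,-120,0],[0,120,30],[0,-120,30]]
def over(f,p,ths,x0,y0,w,h,z,fn):
    crop(f,x0,y0,w,h,z,fn);i=cv2.imread(fn)
    for th,c in zip(ths,((0,0,255),(0,255,0),(255,0,0))):
        for u in proj(f,L(p,th,LP)): cv2.circle(i,tuple(int(v) for v in (u-[x0,y0])*z),4,c,1)
        for a,b in((0,1),(0,2),(3,4),(5,6),(3,5),(3,7)):
            U=proj(f,L(p,th,[LP[a],LP[b]]));cv2.line(i,*[tuple(int(v) for v in (u-[x0,y0])*z) for u in U],c,1)
    cv2.imwrite(fn,i)
E
python3 - <<'E'
from h import *
from rig import r
show(r.sense());p=np.load('p.npy')
over(r.grab_frame('side'),p,[1.2,1.25],210,90,130,130,5,'pics/s14.png')
over(r.grab_frame('top'),p,[1.2,1.25],180,110,180,130,4,'pics/t14.png')
E
```

```text
{'clock': 14.25, 'eef_pos': [598.323, 80.181, 235.94], 'tcp_rot': [3.137, -0.003, 1.618], 'contact_force': [-3.586, 5.901, 8.813], 'opening': 0.127, 'qpos': [0.129, 0.291, 1.652, 0.003, 1.194, 0.081]}
```

View pics/s14.png

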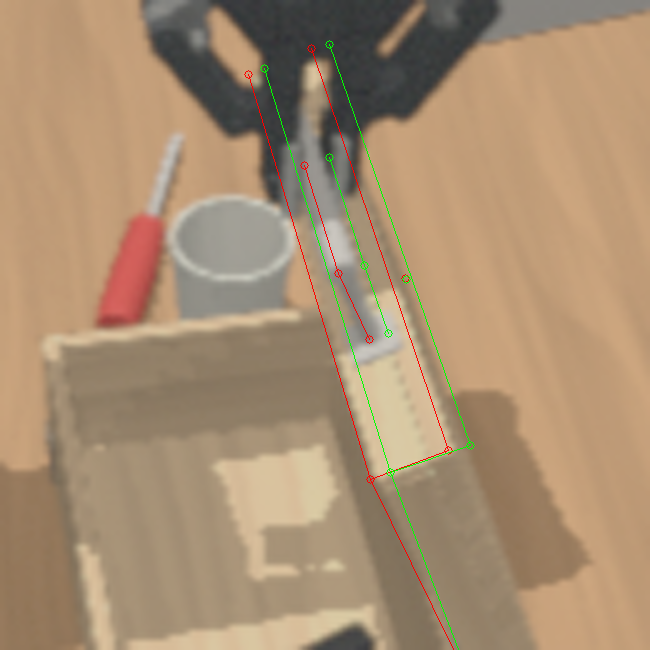

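View pics/t14.png

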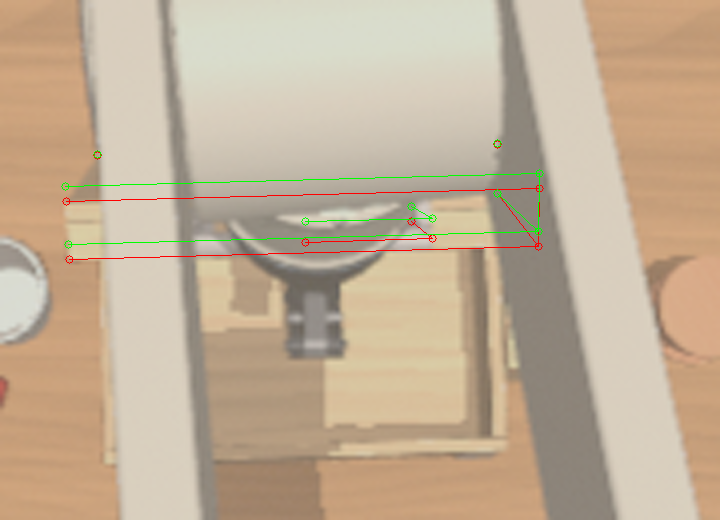

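Side view: the lid corner (372,480), leg base (372,345) and bar end (338,265) fit the 1.20 rad overlay, so the arm geometry and the picture agree. Next I make the last 0.17 rad slowly.

```bash
python3 -c "
import numpy as np
g=lambda a:np.array([-200*np.cos(a)+15*np.sin(a),-(200*np.sin(a)+15*np.cos(a))])
for a in np.linspace(1.2,1.37,9):print(np.round(g(a)-g(1.2),1))"
```

```text
[0. 0.]
[ 4.1 -1.2]
[ 8.2 -2.3]
[12.3 -3.3]
[16.5 -4.3]
[20.7 -5.1]
[24.9 -5.9]
[29.1 -6.5]
[33.3 -7.1]
```

play_rows([
  [[0, 0, 0], [0, 4.1, -2], 0],
  [[0, 0, 0], [0, 8.2, -3.3], 0],
  [[0, 0, 0], [0, 12.3, -4.3], 0],
  [[0, 0, 0], [0, 16.5, -5.3], 0],
  [[0, 0, 0], [0, 20.7, -6.1], 0],
  [[0, 0, 0], [0, 24.9, -6.9], 0],
  [[0, 0, 0], [0, 29, -7.5], 0],
  [[0, 0, 0], [0, 32, -8], 0],
  [[0, 0, 0], [0, 33, -8.1], 0],
  [[0, 0, 0], [0, 33, -8.1], 0],
  [[0, 0, 0], [0, 33, -8.1], 0],
])

```text
clock: 15.45
eef_pos: [630.9, 81.9, 243.9]
tcp_rot: [3.138, -0.004, 1.618]
contact_force: [0.8, 4.8, -12.8]
opening: 0.124
```

```bash
python3 - <<'E'
from h import *
from rig import r
show(r.sense());p=np.load('p.npy')
over(r.grab_frame('side'),p,[1.37],210,90,130,130,5,'pics/s15.png')
over(r.grab_frame('top'),p,[1.37],180,110,180,130,4,'pics/t15.png')
E
```

```text
{'clock': 15.45, 'eef_pos': [630.92, 81.899, 243.85], 'tcp_rot': [3.138, -0.004, 1.618], 'contact_force': [0.768, 4.781, -12.844], 'opening': 0.124, 'qpos': [0.125, 0.336, 1.571, 0.003, 1.23, 0.077]}
```

View pics/s15.png

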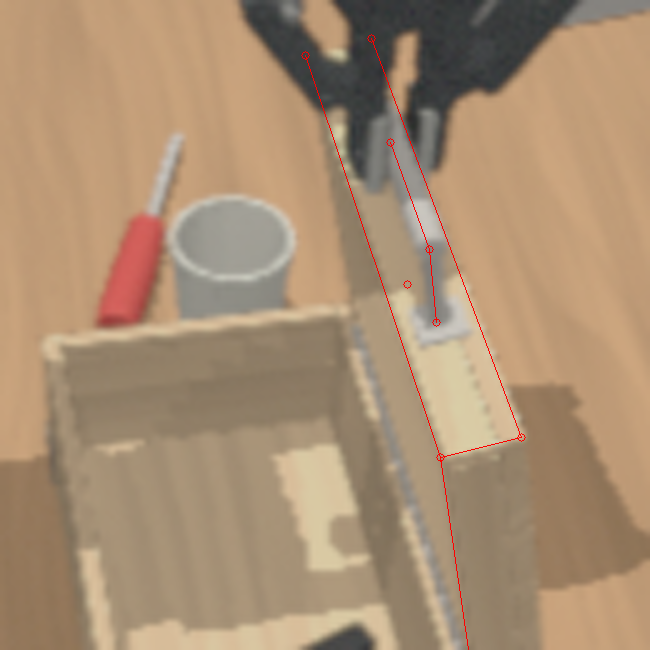

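View pics/t15.png

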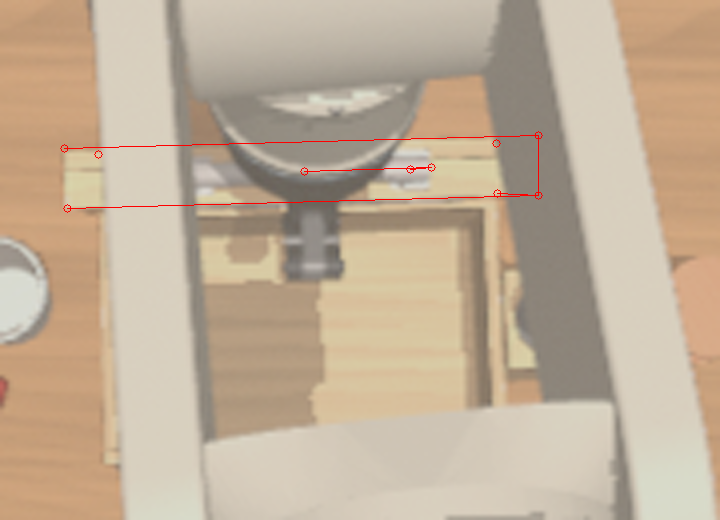

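play_rows([
  [[0, 0, 0], [0.5, 0, 0.7], 0],
  [[0, 0, 0], [0.5, 0, 1.2], 0],
  [[0, 0, 0], [0.5, 0, 1.2], 0],
  [[0, 0, 0], [0.5, 0, 1.2], 0],
  [[0, 0, 0], [0.5, 0, 1.2], 0],
])

```text
clock: 16.05
eef_pos: [631.4, 82.0, 243.8]
tcp_rot: [3.136, -0.003, 1.618]
contact_force: [-0.9, -1.4, 3.3]
opening: 0.121
```

```bash
python3 - <<'E'
from h import *
from rig import r
s=r.sense();show(s);print(np.abs(s['qvel']).max());p=np.load('p.npy')
f=r.grab_frame('side');over(f,p,[1.35,1.37,1.39],210,90,130,150,4,'pics/s16.png')
i=f['color'][190:320,230:330]
crop(f,230,190,100,130,4,'pics/s16k.png');i=cv2.imread('pics/s16k.png')
a=1.22
for h,c in((171,(0,0,255)),(163,(0,255,0))):
  for q in(21,-21):
    u=(proj(f,W(p,[q*np.sin(a),-150+q*np.cos(a),h]))[0]-[230,190])*4;cv2.circle(i,tuple(int(v) for v in u),4,c,1)
cv2.imwrite('pics/s16k.png',i)
E
```

```text
{'clock': 16.05, 'eef_pos': [631.427, 81.989, 243.754], 'tcp_rot': [3.136, -0.003, 1.618], 'contact_force': [-0.872, -1.42, 3.329], 'opening': 0.121, 'qpos': [0.125, 0.336, 1.571, 0.003, 1.228, 0.077]}
0.0014680962241086057
```

View pics/s16.png

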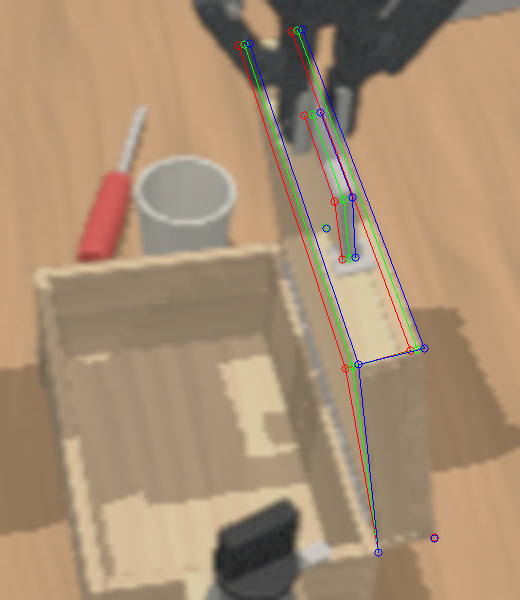

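View pics/s16k.png

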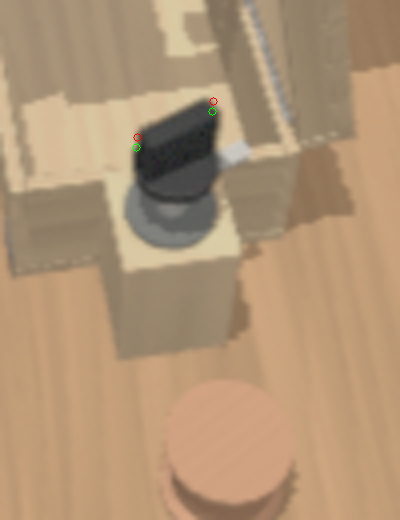

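```bash
python3 - <<'E'
from h import *
from rig import r
show(r.sense());print(r.sign_off())
E
```

```text
{'clock': 16.1, 'eef_pos': [631.434, 82.022, 243.761], 'tcp_rot': [3.136, -0.003, 1.618], 'contact_force': [-1.19, -1.751, 4.648], 'opening': 0.119, 'qpos': [0.125, 0.336, 1.571, 0.003, 1.228, 0.077]}
the job is handed in; nothing more can be done
None
```

The job is handed in at 16.1 s. The lid is unlatched and held still in the gripper at its balance point.

**Knob:** I pressed it 8 mm (about 8.5 N), turned it 71° clockwise to its stop and let it go. In the last picture the top of the grip fits the "up" height, and the tongue points backwards, clear of the lid.

**Lid:** I took it by the steel bar and swung it up. The overlay fits 1.37 rad to about 0.01, and the arm's position agrees. The last reading shows about 5 N on the tool and joint speeds near zero.

**Bystanders:** The spool, tin and screwdriver look unmoved in the last pictures; I compared them by eye and did not measure them again.

**What disagreed:** The fingertips are really about 26 mm farther back along the tool axis than the reported TCP. Because of that, the first attempt on the knob closed on top of the grip, with about 4 N of contact and no visible effect. I worked out the offset from the pictures and that contact, and allowed for it in every move after that.

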